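# Set the large pulley of the belt-drive model to its pointer

## Task

Before the belt is fitted to the classroom belt-drive model, turn the larger of the two wooden pulleys until the engraved black line on it faces the steel pointer on its own base. Then let go and leave it standing there; do not turn the smaller pulley.

Things in the scene. Friction and masses are not known exactly. Their poses are not given: they have to be found in the camera images.
- large_pulley (a joint): turn of the larger of two flat-lying plywood pulleys about its upright axis: angle (rad) from its pointer to its engraved black line (7 mm wide, from near the centre out over the rim), seen from above, counter-clockwise positive; 0: the line faces the pointer. Starts at 0.6 to 1.4, so it must be turned clockwise. It turns stiffly (about 1 N at the rim) and stays where it is left.
- large_hub (a point): on the large pulley's axis, level with its rim top, 74 mm above the table; x axis towards the pointer, z up. The raised round rim: outer diameter 140 mm, wall 12 mm thick, mid-wall radius 64 mm, stands 36 mm up from the pulley's face. Inside it only a screw head 20 mm wide, 6 mm high. Belt flanges below the rim: 160 mm across, top at 38 mm. Base: white, 170 mm square, 18 mm thick.
- large_pointer (a point): tip of the large pulley's fixed dark steel pointer: a level cone, 18 mm thick, pointing at the axis at rim-top height; tip 81 mm from the axis (11 mm outside the rim). Its 12 mm post stands 111 mm from the axis on a tongue of the base; all reach up to 84 mm above the table.
- small_mark (a point): engraved line on the rim top of the smaller pulley, which must not be turned: mid-wall, 37 mm from that pulley's axis, 68 mm above the table; x axis outwards from the axis. Rim outer diameter 84 mm, wall 10 mm; white base 110 mm square with a pointer of its own.

How it is judged:
By the outcome, as a careful person would: the job done as asked, in the order asked, and still so for the second after the job is handed in, with the robot touching nothing.
It also fails if it takes over 32 s, if anything falls off the work surface, if the arm or the gripper's body presses on something with over 40 N, if the wrist force passes 120 N, or if a joint passes its speed limit or range.

## Robot

A 6-joint arm with a two-finger parallel gripper is mounted at the origin on the work surface. World frame = base frame: x ahead of the robot, y to its left, z up, the work surface at z = 0. Lengths are in m, angles in rad, forces in N, time in s.
With the tool pointing down it reaches from about 0.35 to 0.875 m from the base axis. Payload 4.2 kg.
Tool frame: the origin (TCP) lies between the finger pads; the fingertips stand 22 mm ahead of it and the grasp point (between the pads) lies 3 mm ahead of it; z points along the fingers, y is the direction in which the jaws open and shut (so a half turn about z gives the same grasp; the last joint's range is limited). The gripper opens to 85 mm and grips with 20 to 120 N. Pads are 22 mm wide; open, the fingers measure 114 mm over their backs; the gripper's body (76 mm by 85 mm) begins 54 mm behind the grasp point. The pads swing forward as they close: fully open they stand 13 mm farther back than shut.
Start: joints at [1.417, 0.385, 0.008, 0, -1.194, -0.259], TCP at [0.251, 0.572, 0.253] pointing down, gripper open.
Joint ranges: [-3.14, 3.14], [-1.21, 2.06], [-1.07, 1.41], [-3.16, 2.05], [-2.99, -0.16], [-3.1, 3.1]. Speed limits (rad/s): [2.79, 2.79, 3.14, 3.14, 3.14, 3.14].

## Interface

Orientations are given as a unit quaternion [w, x, y, z].
In Python, from rig import bot gives the robot as it stands.
- The arm moves only by the shell command python3 -m creep 'ROWS' [FORCE]. ROWS is JSON, a list of rows, each an object with "xyz": the shift along the tool's x, y, z in cm, a list of three; "yaw": the turn about the tool's z in degrees; "claw": the opening, from 0 (shut) to 1 (fully open). A call has 1 to 20 rows; each row shifts and turns the pose as measured when the row begins, along the tool's axes as they then stand; what a row does not reach is not made up. A row lasts 1/12 s, in which the tool goes at most 41.7 mm and 7.16 degrees, less where a joint would pass 70% of its speed; a pose out of reach is approached as far as the arm can. A call with a gripper value outside its range is refused whole. The fingers move at their own pace and stop on an object; FORCE is the grip in N (left out, the last holds). Time passes only in rows, so rows that do not move let the fingers close. It gives the time, the measured TCP pose, the force and the opening at its end, in the units of the state.
- bot.observe(): the state, without advancing time (a new reading comes with each control period).
- bot.capture(name): name is "side" or "top"; returns the picture (420x560x3 uint8, blue, green, red); there is no depth.
- bot.calibration(name): a dict with "fx", "fy", "cx", "cy" (pixels), "extrinsics" (4x4, takes a point from camera to world coordinates). Camera axes: x right, y down, z forward; pixel columns grow to the right and rows downward; lengths in m; the calibration is good to about 2 mm. A picture is of the moment at which its call begins. calibration takes no time and is no camera call.
- bot.hand_in(): hands the job in, once; it reports no verdict.
The state is a dict: "t": time; "joint_positions": joint angles; "joint_vel": joint speeds; "tau": joint torques, N m; "tcp_pos": TCP position; "ee_rot": TCP orientation; "contact_force": force on the tool from outside, world axes, zero at the start; "torque": the same for the moment, N m; "grip_width": finger opening in m.
Only numpy, scipy, OpenCV 4.12 (cv2) and the standard library are available. Lean on these libraries where they do the work, as an engineer would, in place of code of your own. Each camera call takes 0.05 s, during which the arm holds its last target.

## Working session

There is one attempt and no reset: what is moved stays moved. The work goes in short steps, Python scripts to look and compute and a shell command to move; the robot and the scene stay as the last step left them, time stands still between calls to the robot, and variables do not carry over. Pictures are saved under pics/ and viewed, and the job is handed in when it is done.

```bash
mkdir -p pics; python3 - <<'E'
from rig import bot
import cv2
print(bot.observe())
for n in("top","side"):
    cv2.imwrite(f"pics/{n}0.png",bot.capture(n)); print(bot.calibration(n))
E
```

```text
{'t': 0.0, 'joint_positions': array([ 1.41659764e+00,  3.85582675e-01,  6.62710915e-03, -4.57189427e-04,
       -1.19398375e+00, -2.58596519e-01]), 'joint_vel': array([-8.36353868e-05, -8.52229029e-04,  5.10861870e-04,  1.45367042e-03,
        1.10689157e-03, -1.83707913e-04]), 'tau': array([ 3.81654627e-04, -3.92293596e+01,  1.88398898e+01,  4.18622106e+00,
       -4.59960167e-03, -1.60018068e-06]), 'tcp_pos': array([0.25051163, 0.57202594, 0.25221246]), 'ee_rot': array([ 1.08111939e-03,  9.78757651e-01, -2.05017726e-01, -1.56271972e-04]), 'contact_force': array([-0.26846004,  0.08450271,  0.58612653]), 'torque': array([ 0.04039236, -0.00437432, -0.00474123]), 'grip_width': 0.08542166079058096}
{'fx': 532.637646237721, 'fy': 532.637646237721, 'cx': 275.3101616846971, 'cy': 212.45409504904262, 'extrinsics': array([[ 0.02599169, -0.99372335,  0.10880413,  0.46477213],
       [-0.99939149, -0.02329765,  0.02595914, -0.0077406 ],
       [-0.02326133, -0.10941264, -0.9937242 ,  1.11569074],
       [ 0.        ,  0.        ,  0.        ,  1.        ]])}
{'fx': 450.32810851830493, 'fy': 450.32810851830493, 'cx': 278.9849620715488, 'cy': 196.91709035149253, 'extrinsics': array([[ 0.89508192, -0.27212753,  0.35323499,  0.35637263],
       [-0.44578892, -0.52829911,  0.7226149 , -0.51483011],
       [-0.01002967, -0.80426778, -0.59418242,  0.52753275],
       [ 0.        ,  0.        ,  0.        ,  1.        ]])}
```

View pics/top0.png

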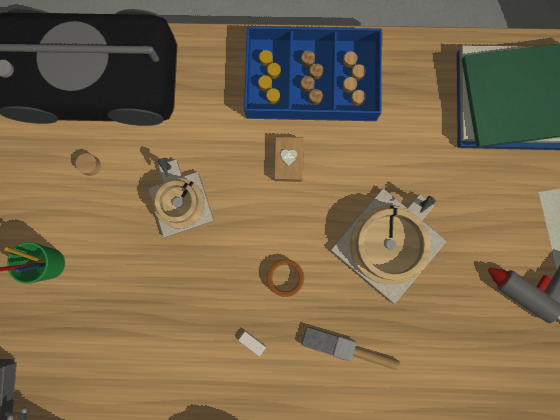

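View pics/side0.png

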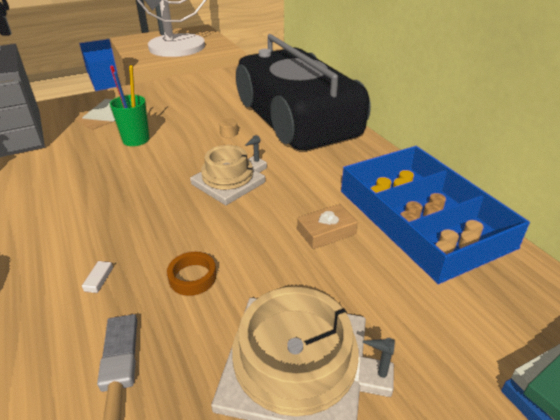

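The large pulley is at about (391,243) in the top view. Its line runs to (394,208) and its pointer is at (425,205). The small pulley is at (178,202). I'll zoom in.

```bash
cat > h.py <<'E'
import numpy as np
from rig import bot
def ray(n,u,v,z):
    c=bot.calibration(n);E=c["extrinsics"]
    d=E[:3,:3]@np.array([(u-c["cx"])/c["fx"],(v-c["cy"])/c["fy"],1]);o=E[:3,3]
    return o+d*(z-o[2])/d[2]
def proj(n,p):
    c=bot.calibration(n);E=c["extrinsics"]
    q=E[:3,:3].T@(np.asarray(p)-E[:3,3]); return np.array([c["fx"]*q[0]/q[2]+c["cx"],c["fy"]*q[1]/q[2]+c["cy"]])
E
python3 - <<'E'
import cv2
a=cv2.imread("pics/top0.png")[170:320,315:465]
cv2.imwrite("pics/top0z.png",cv2.resize(a,(600,600),interpolation=cv2.INTER_CUBIC))
a=cv2.imread("pics/side0.png")[270:420,210:410]
cv2.imwrite("pics/side0z.png",cv2.resize(a,(800,600),interpolation=cv2.INTER_CUBIC))
E
```

```text
(no output)
```

View pics/top0z.png

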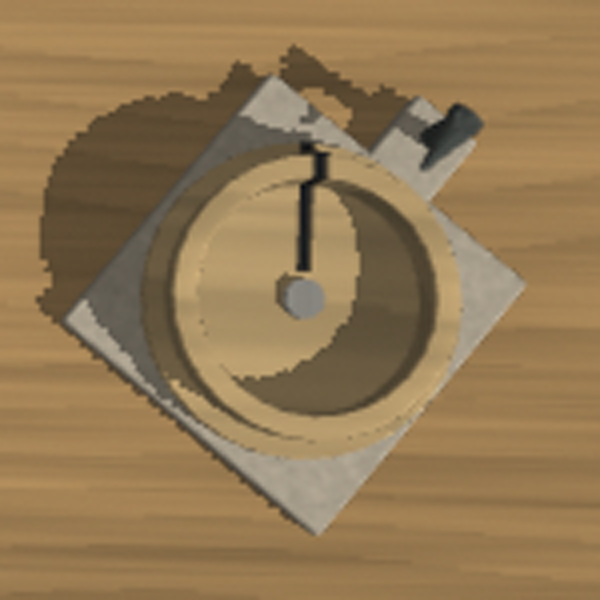

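View pics/side0z.png

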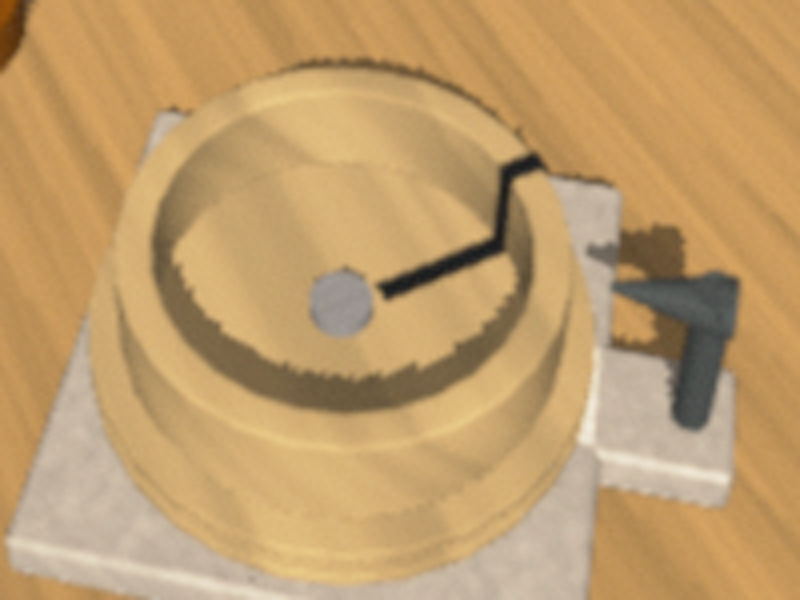

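```bash
python3 - <<'E'
from h import *
T=lambda u,v,z:ray("top",315+(u+.5)/4-.5,170+(v+.5)/4-.5,z)
S=lambda u,v,z:ray("side",210+(u+.5)/4-.5,270+(v+.5)/4-.5,z)
c=[T(*p,.018) for p in[(275,77),(525,285),(318,533),(66,318)]]
print("corners",np.round(c,4),"mean",np.mean(c,0))
for f,b,r,t,n,i in((T,(304,298),(320,167),(424,168),"top",(303,268)),(S,(342,300),(523,165),(613,288),"side",(385,292))):
    h=f(*b,.044);l=f(*r,.074);p=f(*t,.074);q=f(*i,.038)
    a=lambda x:np.arctan2(*(x-h)[1::-1])
    print(n,h,"line",l,np.hypot(*(l-h)[:2]),a(l),"in",a(q),"ptr",p,np.hypot(*(p-h)[:2]),a(p))
c=np.array(c)
for i in range(4):
    d=c[(i+1)%4]-c[i]; print(np.hypot(*d[:2]),np.arctan2(d[1],d[0])%(np.pi/2))
E
```

```text
corners [[ 0.6394 -0.2019  0.018 ]
 [ 0.5346 -0.3296  0.018 ]
 [ 0.4064 -0.2245  0.018 ]
 [ 0.5119 -0.0956  0.018 ]] mean [ 0.52309617 -0.21293047  0.018     ]
top [ 0.52377307 -0.21220575  0.044     ] line [ 0.58643117 -0.21412016  0.074     ] 0.0626873421245872 -0.03054381700089958 in -0.0392909886580202 ptr [ 0.58712264 -0.26470948  0.074     ] 0.08227885310375853 -0.6920532477441494
side [ 0.52315155 -0.21437343  0.044     ] line [ 0.58702966 -0.21506374  0.074     ] 0.06388184321297484 -0.01080620202224906 in 0.01050143863688245 ptr [ 0.58594401 -0.26547408  0.074     ] 0.08095782678443644 -0.6831004181595992
0.16518437467970506 0.8838874255968809
0.1658262959592284 0.8840232864557152
0.16655055796472854 0.8847528727021815
0.16597587345367795 0.8757922352784286
```

```bash
python3 -m creep '[{"xyz":[2.8,2.7,0],"yaw":0,"claw":0.55},{"xyz":[2.8,2.7,0],"yaw":0,"claw":0.55},{"xyz":[2.8,2.7,0],"yaw":0,"claw":0.55},{"xyz":[2.8,2.7,0],"yaw":0,"claw":0.55},{"xyz":[2.8,2.7,0],"yaw":0,"claw":0.55},{"xyz":[2.8,2.7,0],"yaw":0,"claw":0.55},{"xyz":[2.8,2.7,0],"yaw":0,"claw":0.55},{"xyz":[2.8,2.7,0],"yaw":0,"claw":0.55},{"xyz":[2.8,2.7,0],"yaw":0,"claw":0.55},{"xyz":[2.8,2.7,0],"yaw":0,"claw":0.55},{"xyz":[2.8,2.7,0],"yaw":0,"claw":0.55},{"xyz":[2.8,2.7,0],"yaw":0,"claw":0.55},{"xyz":[2.8,2.7,0],"yaw":0,"claw":0.55},{"xyz":[2.8,2.7,0],"yaw":0,"claw":0.55},{"xyz":[2.8,2.7,0],"yaw":0,"claw":0.55},{"xyz":[2.8,2.7,0],"yaw":0,"claw":0.55}]' 25
cat >> h.py <<'E'
from scipy.spatial.transform import Rotation as R
HUB=np.array([.5235,-.213])
def rel(phi,z,r=.064):
    s=bot.observe();w,x,y,zz=s["ee_rot"];M=R.from_quat([x,y,zz,w]).as_matrix()
    t=np.array([HUB[0]+r*np.cos(phi),HUB[1]+r*np.sin(phi),z])
    p=s["tcp_pos"]; d=p[:2]-HUB
    print("t",s["t"],"tcp",p.round(4),"toolx",np.degrees(np.arctan2(M[1,0],M[0,0])).round(2),"tooly",np.degrees(np.arctan2(M[1,1],M[0,1])).round(2),"zdir",M[:,2].round(3),"polar",np.hypot(*d).round(4),np.degrees(np.arctan2(d[1],d[0])).round(2))
    print("shift cm",(M.T@(t-p)*100).round(2),"F",s["contact_force"].round(1),"grip",s["grip_width"].round(4),"q6",s["joint_positions"].round(2))
E
python3 -c "
from h import *
rel(np.radians(66.3),.12)"
```

```text
t: 1.43
tcp_pos: [0.4917, -0.0249, 0.2482]
ee_rot: [0.005, 0.98, -0.198, -0.002]
contact_force: [0.4, 1.1, 0.6]
grip_width: 0.0471
t 1.4333 tcp [ 0.4917 -0.0249  0.2482] toolx -22.83 tooly -112.83 zdir [-0.006 -0.009 -1.   ] polar 0.1907 99.59Traceback (most recent call last):
  File "<string>", line 3, in <module>
    rel(np.radians(66.3),.12)
    ~~~^^^^^^^^^^^^^^^^^^^^^^
  File "h.py", line 17, in rel
    print("shift cm",(M.T@(t-p)*100).round(2),"F",s["contact_force"].round(1),"grip",s["grip_width"].round(4),"q6",s["joint_positions"].round(2))
                                                                                     ^^^^^^^^^^^^^^^^^^^^^
AttributeError: 'float' object has no attribute 'round'
```

```bash
sed -i 's/s\["grip_width"\].round(4)/round(s["grip_width"],4)/' h.py
python3 -c "
from h import *
rel(np.radians(67.2),.12)"
```

```text
t 1.4333 tcp [ 0.4917 -0.0249  0.2482] toolx -22.83 tooly -112.83 zdir [-0.006 -0.009 -1.   ] polar 0.1907 99.59
shift cm [10.25  9.57 12.9 ] F [0.4 1.1 0.6] grip 0.0471 q6 [ 0.28  0.16 -0.32  0.01 -1.1   0.89]
```

```bash
python3 -m creep '[{"xyz":[2.6,2.4,1],"yaw":0,"claw":0.55},{"xyz":[2.6,2.4,2],"yaw":0,"claw":0.55},{"xyz":[2.6,2.4,2],"yaw":0,"claw":0.55},{"xyz":[2.5,2.4,2],"yaw":0,"claw":0.55},{"xyz":[0,0,2.8],"yaw":0,"claw":0.55},{"xyz":[0,0,2.8],"yaw":0,"claw":0.55},{"xyz":[0,0,0],"yaw":0,"claw":0.55},{"xyz":[0,0,0],"yaw":0,"claw":0.55}]' 
python3 -c "
from h import *
rel(np.radians(67.2),.068)
import cv2
a=bot.capture('top')[150:300,315:465];b=bot.capture('side')[220:420,210:410]
cv2.imwrite('pics/p1.png',np.hstack([cv2.resize(a,(400,400)),cv2.resize(b,(400,400))]))"
```

```text
t: 2.1
tcp_pos: [0.5521, -0.1696, 0.1175]
ee_rot: [0.005, 0.979, -0.204, -0.001]
contact_force: [1.4, -0.1, 0.9]
grip_width: 0.0468
t 2.1 tcp [ 0.5521 -0.1696  0.1175] toolx -23.54 tooly -113.54 zdir [-0.005 -0.009 -1.   ] polar 0.052 56.6
shift cm [-0.97 -1.32  4.94] F [ 1.4 -0.1  0.9] grip 0.0468 q6 [-0.01  0.44 -0.29  0.01 -0.85  1.17]
```

View pics/p1.png

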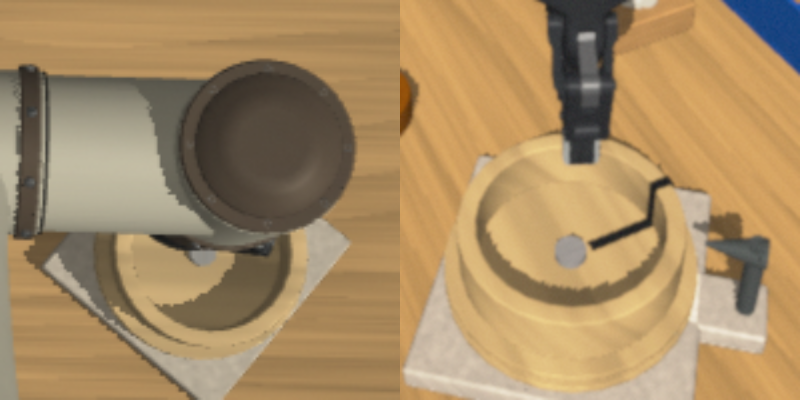

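The gripper stands above the far rim, in the right-hand panel at about (583,150). It overshot by about 1.5 cm, so I'll correct that before going down.

```bash
python3 -m creep '[{"xyz":[-1.0,-1.3,0],"yaw":0,"claw":0.55},{"xyz":[0,0,0],"yaw":0,"claw":0.55},{"xyz":[0,0,0],"yaw":0,"claw":0.55}]' 
python3 -c "
from h import *
rel(np.radians(66.4),.068)"
```

```text
t: 2.45
tcp_pos: [0.5512, -0.1514, 0.1241]
ee_rot: [0.004, 0.979, -0.202, 0.004]
contact_force: [0.2, 0.4, 0.1]
grip_width: 0.047
t 2.45 tcp [ 0.5512 -0.1514  0.1241] toolx -23.32 tooly -113.33 zdir [ 0.007 -0.009 -1.   ] polar 0.0675 65.79
shift cm [-0.13  0.32  5.61] F [0.2 0.4 0.1] grip 0.047 q6 [ 0.02  0.42 -0.31  0.01 -0.84  1.14]
```

```bash
python3 -m creep '[{"xyz":[-0.1,0.3,1],"yaw":0,"claw":0.55},{"xyz":[0,0,0.7],"yaw":0,"claw":0.55},{"xyz":[0,0,0],"yaw":0,"claw":0.55},{"xyz":[0,0,0],"yaw":0,"claw":0.55}]' 
python3 -c "
from h import *
rel(np.radians(66.4),.068)"
```

```text
t: 2.78
tcp_pos: [0.5513, -0.1537, 0.1098]
ee_rot: [0.003, 0.98, -0.201, 0.008]
contact_force: [-0.1, 0.3, -0.4]
grip_width: 0.0471
t 2.7833 tcp [ 0.5513 -0.1537  0.1098] toolx -23.18 tooly -113.19 zdir [ 0.015 -0.009 -1.   ] polar 0.0655 64.91
shift cm [-0.25  0.14  4.18] F [-0.1  0.3 -0.4] grip 0.0471 q6 [ 0.02  0.43 -0.33  0.01 -0.8   1.14]
```

```bash
python3 -m creep '[{"xyz":[-0.2,0.1,1],"yaw":0,"claw":0.55},{"xyz":[0,0,1],"yaw":0,"claw":0.55},{"xyz":[0,0,1],"yaw":0,"claw":0.55},{"xyz":[0,0,0],"yaw":0,"claw":0.55},{"xyz":[0,0,0],"yaw":0,"claw":0.55}]' 
python3 -c "
from h import *
rel(np.radians(66.4),.068)"
```

```text
t: 3.2
tcp_pos: [0.55, -0.1551, 0.0776]
ee_rot: [0.003, 0.979, -0.201, 0.009]
contact_force: [0.4, 0.3, 0.7]
grip_width: 0.047
t 3.2 tcp [ 0.55   -0.1551  0.0776] toolx -23.22 tooly -113.23 zdir [ 0.015 -0.01  -1.   ] polar 0.0637 65.4
shift cm [-0.13 -0.03  0.96] F [0.4 0.3 0.7] grip 0.047 q6 [ 0.01  0.47 -0.36  0.02 -0.72  1.14]
```

Now down another 9 mm, then close.

```bash
python3 -m creep '[{"xyz":[-0.1,0,0.9],"yaw":0,"claw":0.55},{"xyz":[0,0,0],"yaw":0,"claw":0.55},{"xyz":[0,0,0],"yaw":0,"claw":0.3},{"xyz":[0,0,0],"yaw":0,"claw":0.2},{"xyz":[0,0,0],"yaw":0,"claw":0},{"xyz":[0,0,0],"yaw":0,"claw":0},{"xyz":[0,0,0],"yaw":0,"claw":0},{"xyz":[0,0,0],"yaw":0,"claw":0}]' 25
python3 -c "
from h import *
rel(np.radians(66.4),.068)
import cv2
a=bot.capture('top')[150:300,315:465];b=bot.capture('side')[220:420,210:410]
cv2.imwrite('pics/p2.png',np.hstack([cv2.resize(a,(400,400)),cv2.resize(b,(400,400))]))"
```

```text
t: 3.87
tcp_pos: [0.5475, -0.1536, 0.0677]
ee_rot: [0.003, 0.979, -0.203, 0.006]
contact_force: [-1.7, 1.0, -0.0]
grip_width: 0.0118
t 3.8667 tcp [ 0.5475 -0.1536  0.0677] toolx -23.41 tooly -113.41 zdir [ 0.011 -0.008 -1.   ] polar 0.064 68.01
shift cm [ 0.18  0.   -0.02] F [-1.7  1.  -0. ] grip 0.0118 q6 [ 0.02  0.49 -0.37  0.01 -0.7   1.14]
```

View pics/p2.png

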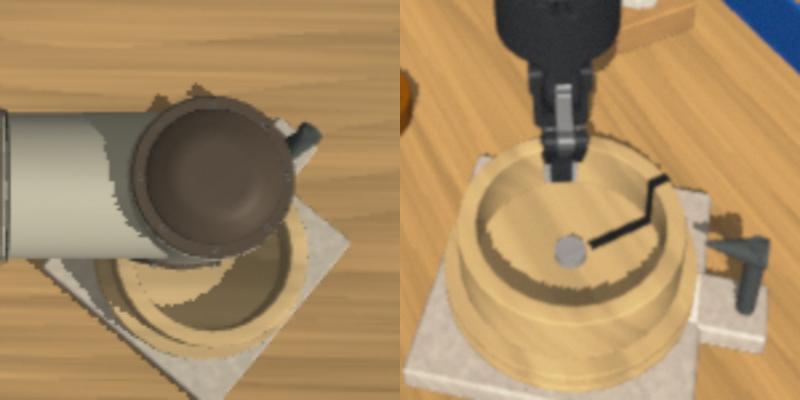

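The rim is held (11.8 mm opening). For the clockwise turn, each 5° row moves +0.56 cm in x and +0.02 cm in y. I'll do about half and check.

```bash
python3 -m creep '[{"xyz":[0.45,0.02,0],"yaw":4,"claw":0},{"xyz":[0.45,0.02,0],"yaw":4,"claw":0},{"xyz":[0.45,0.02,0],"yaw":4,"claw":0},{"xyz":[0.45,0.02,0],"yaw":4,"claw":0},{"xyz":[0,0,0],"yaw":0,"claw":0},{"xyz":[0,0,0],"yaw":0,"claw":0}]'
python3 -c "
from h import *
rel(np.radians(46),.068)
import cv2
b=bot.capture('side')[250:400,230:430]
cv2.imwrite('pics/p3.png',cv2.resize(b,(800,600)))"
```

```text
t: 4.47
tcp_pos: [0.5634, -0.1626, 0.0677]
ee_rot: [0.002, 0.94, -0.341, 0.007]
contact_force: [-2.3, 3.7, 2.4]
grip_width: 0.0119
t 4.4667 tcp [ 0.5634 -0.1626  0.0677] toolx -39.9 tooly -129.9 zdir [ 0.012 -0.008 -1.   ] polar 0.0643 51.67
shift cm [ 0.63  0.05 -0.02] F [-2.3  3.7  2.4] grip 0.0119 q6 [-0.    0.51 -0.32  0.01 -0.73  0.87]
```

View pics/p3.png

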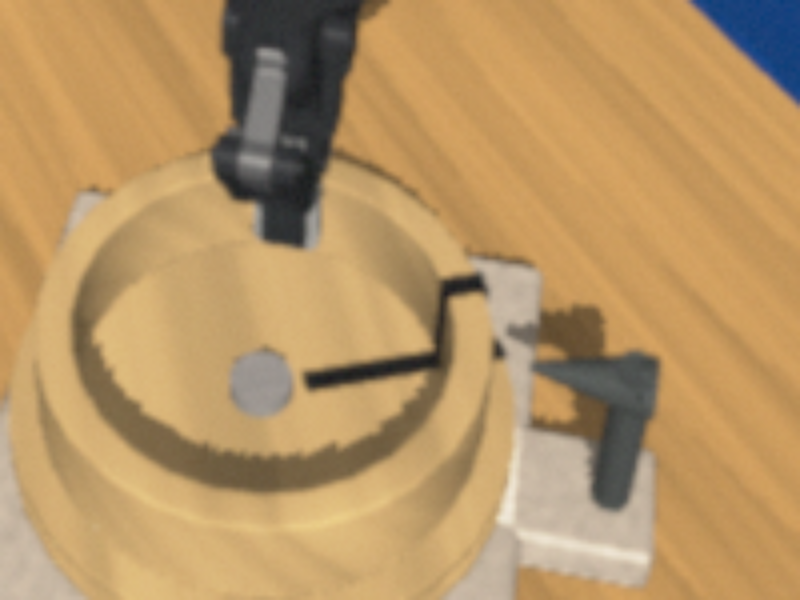

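The line moved from (523,165) in the first zoom to about (463,285) here, with the grip still holding. I'll measure the angle.

```bash
python3 - <<'E'
from h import *
S=lambda u,v,z:ray("side",230+(u+.5)/4-.5,250+(v+.5)/4-.5,z)
h=S(262,382,.044);l=S(463,285,.074);a=S(307,380,.038);b=S(438,359,.038);p=S(533,368,.074)
an=lambda d:np.degrees(np.arctan2(d[1],d[0]))
print(h,an(l-h),an(b-a),an(b-h),an(p-h),np.hypot(*(l-h)[:2]))
E
```

```text
[ 0.52280819 -0.21501578  0.044     ] -14.539287486370455 -16.37470486471545 -14.126418296066094 -38.63192842756798 0.06333873670972932
```

```bash
python3 -m creep '[{"xyz":[0.45,0.02,0],"yaw":4,"claw":0},{"xyz":[0.45,0.02,0],"yaw":4,"claw":0},{"xyz":[0.45,0.02,0],"yaw":4,"claw":0},{"xyz":[0.45,0.02,0],"yaw":4,"claw":0},{"xyz":[0.45,0.02,0],"yaw":4,"claw":0},{"xyz":[0,0,0],"yaw":0,"claw":0},{"xyz":[0,0,0],"yaw":0,"claw":0}]'
python3 -c "
from h import *
rel(np.radians(30),.068)
import cv2
b=bot.capture('side')[250:400,230:430]
cv2.imwrite('pics/p4.png',cv2.resize(b,(800,600),interpolation=cv2.INTER_CUBIC))
cv2.imwrite('pics/p4t.png',cv2.resize(bot.capture('top')[170:320,315:465],(600,600),interpolation=cv2.INTER_CUBIC))"
```

```text
t: 5.1
tcp_pos: [0.5783, -0.1789, 0.0678]
ee_rot: [-0.0, 0.866, -0.499, 0.008]
contact_force: [-1.0, 3.5, 0.5]
grip_width: 0.0117
t 5.1 tcp [ 0.5783 -0.1789  0.0678] toolx -59.89 tooly -149.88 zdir [ 0.014 -0.008 -1.   ] polar 0.0646 31.89
shift cm [ 0.21  0.05 -0.02] F [-1.   3.5  0.5] grip 0.0117 q6 [-0.03  0.53 -0.28  0.01 -0.75  0.55]
```

View pics/p4.png

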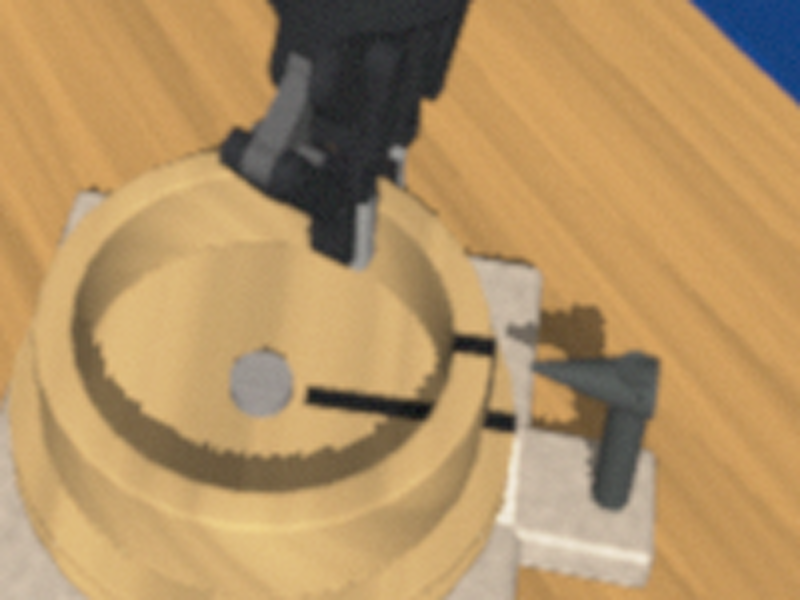

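View pics/p4t.png

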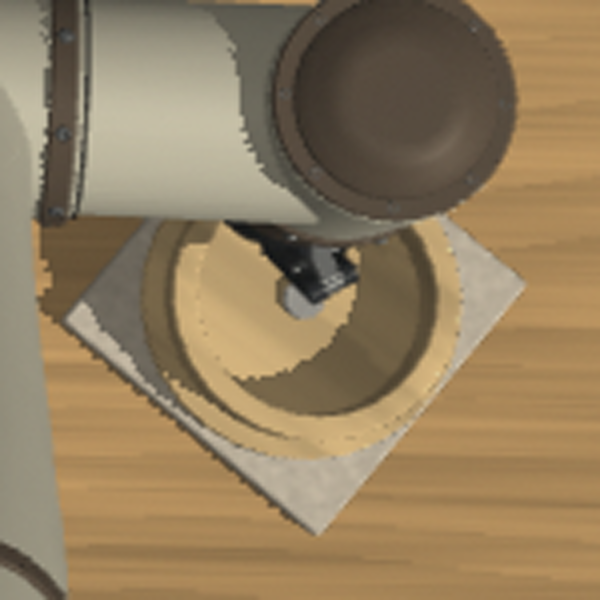

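The side view shows the line crossing the rim top at about (474,345), with the pointer tip at (533,368). The top view is blocked by the arm. I'll measure the line by thresholding the black pixels.

```bash
cat >> h.py <<'E'
def linefit(zoomfile,ox,oy,boxes,fac=4,cam="side",thr=60):
    import cv2
    g=cv2.imread(zoomfile).max(2)
    an=lambda d:np.degrees(np.arctan2(d[1],d[0]))
    for (u0,u1,v0,v1,z) in boxes:
        v,u=np.nonzero(g[v0:v1,u0:u1]<thr)
        P=np.array([ray(cam,ox+(a+u0+.5)/fac-.5,oy+(b+v0+.5)/fac-.5,z)[:2] for a,b in zip(u,v)])
        m=P.mean(0);w=np.linalg.svd(P-m)[2][0]; w*=np.sign(w@(m-HUB))
        print(z,"n",len(P),"dir",an(w).round(2),"centroid from hub",an(m-HUB).round(2),np.hypot(*(m-HUB)).round(4),"line offset at hub mm",(1e3*np.cross(w,HUB-m)).round(2))
E
python3 -W ignore - <<'E'
from h import *
linefit("pics/p4.png",230,250,[(300,420,380,430,.038),(455,497,330,360,.074),(485,518,405,435,.038)])
linefit("pics/side0z.png",210,270,[(370,485,245,305,.038),(505,545,150,180,.074)])
# pointer axis check
S=lambda u,v,z:ray("side",230+(u+.5)/4-.5,250+(v+.5)/4-.5,z)
for q in [(533,368),(531,368)]:
    p=S(*q,.074)[:2]-HUB; print(np.degrees(np.arctan2(p[1],p[0])),np.hypot(*p))
for a in (-39,-39.5,-40):
    r=np.radians(a); print(a,[(proj("side",[HUB[0]+k*np.cos(r),HUB[1]+k*np.sin(r),.074])-[230,250])*4+1.5 for k in (.064,.081)])
E
```

```text
0.038 n 1385 dir -36.42 centroid from hub -36.73 0.0338 line offset at hub mm 0.18
0.074 n 444 dir -35.83 centroid from hub -36.35 0.0637 line offset at hub mm 0.57
0.038 n 313 dir -36.7 centroid from hub -36.17 0.0746 line offset at hub mm -0.68Traceback (most recent call last):
  File "<stdin>", line 3, in <module>
  File "h.py", line 24, in linefit
    P=np.array([ray(cam,ox+(a+u0+.5)/fac-.5,oy+(b+v0+.5)/fac-.5,z)[:2] for a,b in zip(u,v)])
                ~~~^^^^^^^^^^^^^^^^^^^^^^^^^^^^^^^^^^^^^^^^^^^^^^^
  File "h.py", line 4, in ray
    c=bot.calibration(n);E=c["extrinsics"]
ValueError: time passes only in moves, steps and waits
```

```bash
sed -i '1i import functools' h.py; sed -i 's/bot.calibration(n)/CAL(n)/' h.py; sed -i '/^from rig/a CAL=functools.lru_cache(None)(lambda n:bot.calibration(n))' h.py
python3 -W ignore - <<'E'
from h import *
S=lambda u,v,z:ray("side",230+(u+.5)/4-.5,250+(v+.5)/4-.5,z)
an=lambda p:np.degrees(np.arctan2(p[1],p[0]))
for q in [(533,368),(531,368)]:
    p=S(*q,.074)[:2]-HUB; print(an(p),np.hypot(*p))
# tongue top edge (z=.018): front edge line & base edges
a=S(524,528,.018);b=S(653,552,.018);print("tongue front",an(b-a))
Z=lambda u,v,z:ray("side",210+(u+.5)/4-.5,270+(v+.5)/4-.5,z)
a=Z(12,541,.018);b=Z(165,115,.018);print("base left edge",an(b-a))
a=Z(607,347,.018);b=Z(735,372,.018);print("tongue back",an(b-a))
# post foot centre
f=S(612,500,.018);print("post",an(f[:2]-HUB),np.hypot(*(f[:2]-HUB)))
E
```

```text
-40.041613414513165 0.08156459726635848
-40.136278503954074 0.08099206514542356
tongue front -38.54865671047466
base left edge 50.62966404610466
tongue back -39.805676888997105
post -40.478542537158255 0.11148558114185168
```

```bash
python3 - <<'E'
from h import *
import cv2
# overlay pointer cone predictions on p4
im=cv2.imread("pics/p4.png")
for a,c in((-38.5,(0,0,255)),(-39.5,(0,255,0)),(-40.5,(255,0,0))):
    r=np.radians(a); P=[(proj("side",[HUB[0]+k*np.cos(r),HUB[1]+k*np.sin(r),z])-[230,250])*4+1.5 for k,z in((.081,.074),(.111,.074),(.111,.018))]
    cv2.polylines(im,[np.int32(np.round(P))],False,c,1)
cv2.imwrite("pics/p5.png",im)
E
```

```text
(no output)
```

View pics/p5.png

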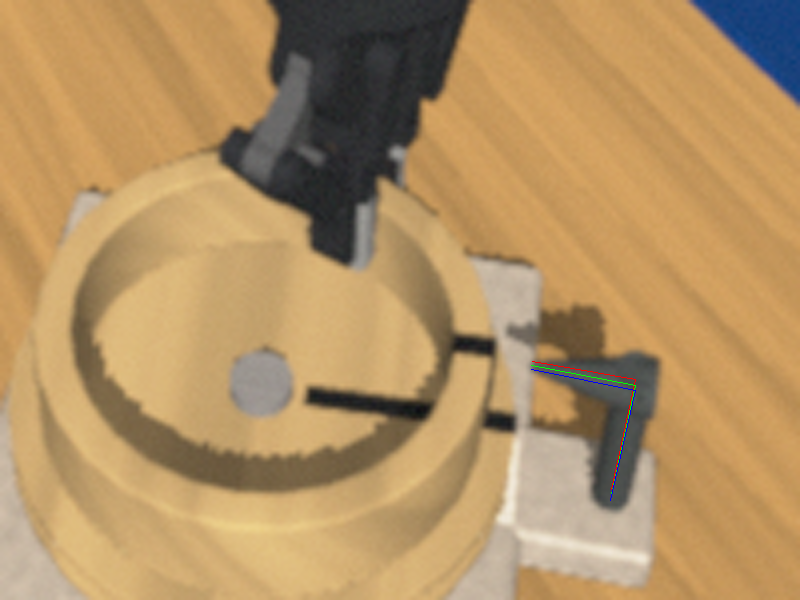

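The line is at -36.5° and the pointer at about -39.6°, so 3.2° remain.

```bash
python3 -m creep '[{"xyz":[0.18,0.02,0],"yaw":1.6,"claw":0},{"xyz":[0.18,0.02,0],"yaw":1.6,"claw":0},{"xyz":[0,0,0],"yaw":0,"claw":0},{"xyz":[0,0,0],"yaw":0,"claw":0}]'
python3 -W ignore -c "
from h import *
rel(np.radians(30),.068)
import cv2
b=bot.capture('side')[250:400,230:430]
cv2.imwrite('pics/p6.png',cv2.resize(b,(800,600),interpolation=cv2.INTER_CUBIC))
linefit('pics/p6.png',230,250,[(300,420,380,440,.038),(455,497,335,375,.074),(485,515,415,455,.038)])
"
```

```text
t: 5.53
tcp_pos: [0.58, -0.1818, 0.0678]
ee_rot: [-0.0, 0.852, -0.523, 0.009]
contact_force: [-0.0, 3.1, 0.8]
grip_width: 0.0119
t 5.5333 tcp [ 0.58   -0.1818  0.0678] toolx -63.14 tooly -153.13 zdir [ 0.015 -0.008 -1.   ] polar 0.0646 28.92
shift cm [-0.12  0.06 -0.03] F [-0.   3.1  0.8] grip 0.0119 q6 [-0.03  0.54 -0.27  0.01 -0.75  0.49]
0.038 n 1445 dir -39.15 centroid from hub -39.67 0.034 line offset at hub mm 0.31
0.074 n 434 dir -38.88 centroid from hub -39.27 0.0638 line offset at hub mm 0.44
0.038 n 308 dir -39.13 centroid from hub -39.16 0.0744 line offset at hub mm 0.03
```

View pics/p6.png

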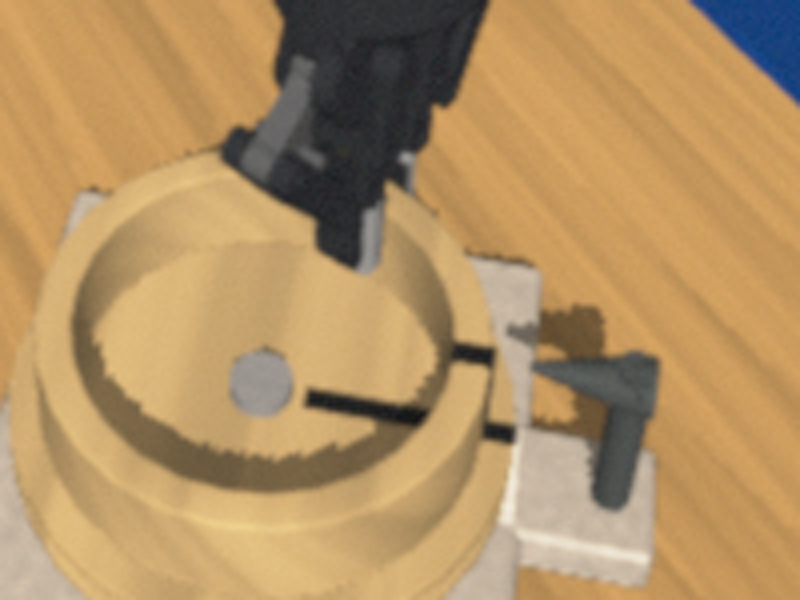

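The line now runs at about -39.3° and points at the tip. I'll let go and rise.

```bash
python3 -m creep '[{"xyz":[0,0,0],"yaw":0,"claw":0.2},{"xyz":[0,0,0],"yaw":0,"claw":0.4},{"xyz":[0,0,0],"yaw":0,"claw":0.5},{"xyz":[0,0,0],"yaw":0,"claw":0.5},{"xyz":[0,0,0],"yaw":0,"claw":0.5}]'
python3 -c "
from h import *
rel(np.radians(30),.068)"
```

```text
t: 6.0
tcp_pos: [0.5817, -0.1831, 0.0689]
ee_rot: [-0.001, 0.852, -0.523, 0.011]
contact_force: [0.1, -0.1, 0.2]
grip_width: 0.0424
t 6.0 tcp [ 0.5817 -0.1831  0.0689] toolx -63.04 tooly -153.02 zdir [ 0.02 -0.01 -1.  ] polar 0.0655 27.16
shift cm [-0.32  0.16  0.08] F [ 0.1 -0.1  0.2] grip 0.0424 q6 [-0.04  0.53 -0.27  0.01 -0.75  0.5 ]
```

```bash
python3 -m creep '[{"xyz":[0,0,-1.5],"yaw":0,"claw":0.5},{"xyz":[0,0,-2.5],"yaw":0,"claw":0.5},{"xyz":[0,0,-3],"yaw":0,"claw":0.5},{"xyz":[0,0,-3],"yaw":0,"claw":0.5},{"xyz":[0,0,-3],"yaw":0,"claw":0.5},{"xyz":[-3,0,-1],"yaw":0,"claw":0.5},{"xyz":[-3,0,0],"yaw":0,"claw":0.5},{"xyz":[-3,0,0],"yaw":0,"claw":0.5},{"xyz":[-3,0,0],"yaw":0,"claw":0.5},{"xyz":[-3,0,0],"yaw":0,"claw":0.5},{"xyz":[-3,0,0],"yaw":0,"claw":0.5},{"xyz":[-2,0,0],"yaw":0,"claw":0.5},{"xyz":[0,0,0],"yaw":0,"claw":0.5},{"xyz":[0,0,0],"yaw":0,"claw":0.5}]'
python3 -W ignore -c "
from h import *
rel(np.radians(30),.068)
import cv2
b=bot.capture('side');cv2.imwrite('pics/s7.png',b);b=b[250:400,230:430]
cv2.imwrite('pics/p7.png',cv2.resize(b,(800,600),interpolation=cv2.INTER_CUBIC))
linefit('pics/p7.png',230,250,[(300,420,380,440,.038),(455,497,335,375,.074),(485,515,415,455,.038)])
t=bot.capture('top');cv2.imwrite('pics/t7.png',t)
cv2.imwrite('pics/p7t.png',cv2.resize(t[170:320,315:465],(600,600),interpolation=cv2.INTER_CUBIC))
"
```

```text
t: 7.17
tcp_pos: [0.4861, 0.0013, 0.2137]
ee_rot: [-0.003, 0.852, -0.524, 0.014]
contact_force: [0.1, -0.2, 0.7]
grip_width: 0.0426
t 7.1667 tcp [0.4861 0.0013 0.2137] toolx -63.2 tooly -153.18 zdir [ 0.028 -0.009 -1.   ] polar 0.2175 99.91
shift cm [20.15  0.24 14.99] F [ 0.1 -0.2  0.7] grip 0.0426 q6 [ 0.35  0.17 -0.41  0.02 -0.97  0.11]
0.038 n 1349 dir -39.15 centroid from hub -39.65 0.0342 line offset at hub mm 0.3
0.074 n 394 dir -39.14 centroid from hub -39.25 0.0636 line offset at hub mm 0.12
0.038 n 291 dir -38.75 centroid from hub -39.11 0.0744 line offset at hub mm 0.46
```

View pics/p7t.png

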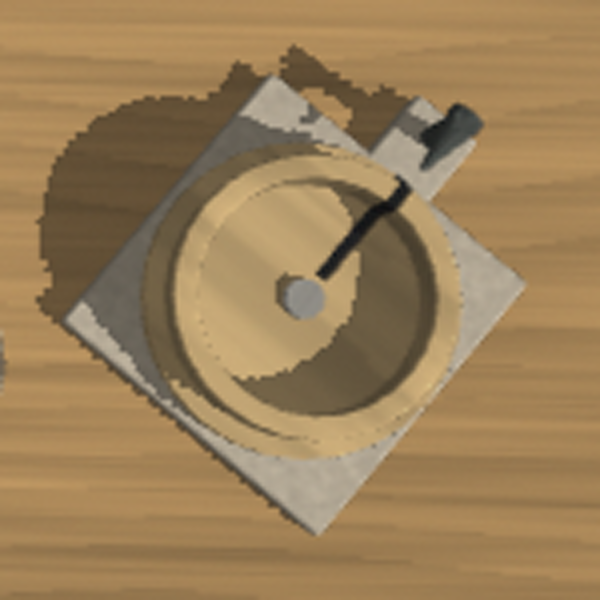

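View pics/s7.png

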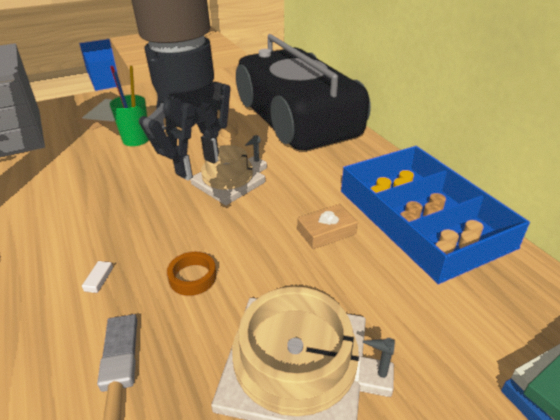

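In the top view the line runs from (322,275) to (403,190), towards the pointer tip at about (424,168). The arm is high, at z = 0.21 m, and clear of everything. One more numeric check with the top camera before handing in.

```bash
python3 -W ignore - <<'E'
from h import *
linefit('pics/p7t.png',315,170,[(315,368,220,280,.038),(385,412,176,212,.074)],cam="top",thr=75)
T=lambda u,v,z:ray("top",315+(u+.5)/4-.5,170+(v+.5)/4-.5,z)
p=T(424,168,.074)[:2]-HUB;print("tip",np.degrees(np.arctan2(p[1],p[0])),np.hypot(*p), bot.observe()["joint_vel"].round(3))
E
```

```text
0.038 n 835 dir -38.83 centroid from hub -37.96 0.0337 line offset at hub mm -0.51
0.074 n 391 dir -33.13 centroid from hub -38.05 0.0623 line offset at hub mm 5.35
tip -39.10258726335701 0.08198603853872263 [-0.019  0.013  0.009 -0.     0.    -0.   ]
```

```bash
python3 -c "
from rig import bot
print(bot.hand_in())"
```

```text
the job is handed in; nothing more can be done
None
```

I gripped the large pulley's rim wall and turned it clockwise about 39°, until its black line faced its own pointer. I then let go, lifted clear and handed the job in at about 7.3 s. The gripper never touched the small pulley.

**Side camera, after letting go:** the line is at about -39.3° and the pointer at -39.5° to -40.0° (world angles). The line did not move when I released it.

**Top camera:** the line is at about -38.0° and the pointer tip at -39.1°. One short fit of the line on the rim top gave -33°. I discounted it because the patch was small and dark with shadow, and its position still agreed at -38.0°.

Together the two cameras suggest the line may still be 0.2° to 1.1° short of the pointer. I judged that close enough and did not correct it.

The contact force was near zero at the last check, and the arm stood well clear of everything.

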